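Slide the short collage panel out of its tight row and mount it in its tray frame

ROBOT

A 6-joint arm with a two-finger parallel gripper is mounted at the origin on the work surface. World frame = base frame: x ahead of the robot, y to its left, z up, the work surface at z = 0. Lengths are in m, angles in rad, forces in N, time in s.
With the tool pointing down it reaches from about 0.3 to 0.875 m from the base axis. Payload 6.4 kg.
Tool frame: the origin (TCP) lies on the centre line of the jaws, within the pads' length; the fingertips stand env.tcp_to_tips ahead of it and the grasp point (between the pads) lies 11 mm behind it (env.tcp_to_tips is the distance from the TCP to the fingertips, in m); z points along the fingers, y is the line along which they close (so a half turn about z gives the same grasp; the last joint's range is limited). The gripper opens to 88 mm and grips with 3 to 60 N. Pads are 18 mm wide; open, the fingers measure 123 mm over their backs; the gripper's body (75 mm by 187 mm) begins 45 mm behind the grasp point.
Start: joints at [-1.336, 0.181, 1.607, -0, 1.354, -0.206], TCP at [0.245, -0.52, 0.247] pointing down, gripper open.
Joint ranges: [-2.99, 2.99], [-0.89, 2.07], [0.3, 2.58], [-1.14, 4.28], [0, 2.63], [-3.12, 3.12]. Speed limits (rad/s): [2.57, 2.57, 3.01, 3.14, 3.14, 3.14].

INTERFACE

Orientations are given as [roll, pitch, yaw] about the fixed x, y, z axes, in that order (R = Rz(yaw) Ry(pitch) Rx(roll)).
In Python, from rig import env gives the robot as it stands.
- The arm moves only by the tool step_arm, never from a script. Its argument "deltas" is a list of rows, each an object with "xyz": the shift along the tool's x, y, z in cm, a list of three; "spin": the turn about the tool's z in degrees. A call has 1 to 20 rows; each row is the pose to reach, as a shift and turn from the pose commanded when the call began, along the tool's axes at that moment; what a row does not reach only later rows make up. A row lasts 1/8 s, in which the tool goes at most 62.5 mm and 10.7 degrees, less where a joint would pass 70% of its speed; a pose out of reach is approached as far as the arm can. A call with a gripper value outside its range is refused whole. "fingers" is the opening, from 0 (shut) to 1 (fully open), set as the call begins (left out, the last holds). The fingers move at their own pace and stop on an object; the grip force is fixed at half the most. Time passes only in rows, so rows that repeat a pose let the fingers close. It gives the time, the measured TCP pose, the force, the opening and the grip force at its end, in the units of the state.
- env.read_state(): the state, without advancing time (a new reading comes with each control period).
- env.get_image(name): name is "side" or "top"; returns (picture, depth): 384x512x3 uint8, red, green, blue; 384x512 float32, m along the optical axis (not along the pixel's ray), 0 where there is no reading.
- env.camera_model(name): a dict with "fov_y" (degrees; the focal length in pixels is half the picture's height over the tangent of half this angle, whatever the lens; pixels are square), "cx", "cy" (the principal point, pixels), "view" (4x4, takes a point from world to camera coordinates). Camera axes: x right, y up, looking along -z (the intrinsics and any distortion apply to the point x, -y, -z); pixel columns grow to the right and rows downward; lengths in m; the calibration is good to about 2 mm. A picture is of the moment at which its call begins. camera_model takes no time and is no camera call.
- env.close_job(): hands the job in; it is judged then, once.
The state is a dict: "t": time; "qpos": joint angles; "joint_velocities": joint speeds; "tau": joint torques, N m; "tool_pos": TCP position; "tool_rot": TCP orientation; "ft_force": force on the tool from outside, world axes, zero at the start; "torque": the same for the moment, N m; "opening": finger opening in m; "finger_force": force on a finger pad.
Only numpy, scipy, OpenCV 4.12 (cv2) and the standard library are available. Lean on these libraries where they do the work, as an engineer would, in place of code of your own. Each camera call takes 0.05 s, during which the arm holds its last target. There are 200 camera calls.

TASK

Frame the short panel, which is packed edge to edge with three long ones against the batten of the gluing board: press a fingertip lightly on its face (the collage is fresh, so never lean on it) and slide it flat towards the front of the board until it is wholly clear of the row. Then pick it up, lower it gently into the smaller tray frame so that it lies flat on the taped floor, and press it down with about 10 newtons for a second so that the tape takes. Leave the long panels exactly where they lie and everything else on the table undisturbed.

Things in the scene. Friction and masses are not known exactly. Their poses are not given: they have to be found in the camera images.
- board: gluing board, fixed: smooth brown face, 270 (x) by 280 (y) by 18 mm, origin at the centre of its underside. A batten 20 by 20 mm stands on it along the +x edge, inner face at x = +115 mm; its front is towards -x. Four panels stand on it in a row along y, touching, their centre lines at y about -90, -30, +30, +90 mm in any order, back edges against the batten.
- short: short panel, loose: wooden block, paper collage on top, 80 (x) by 60 (y) by 30 mm high, 60 to 120 g. Origin on its underside, midway across, 50 mm from the back (+x) edge. Its fresh face bears at most 18 N; 4 to 9 N is ample to drag it, smooth below (friction 0.25) while fingertips hold on the paper (0.9). Pushing gains some 2 N per tenth of a mm: touch down at 5 mm/s or less and go by the force.
- short_top (a point): centre of the short panel's top face, 30 mm above its underside; axes as the panel
- long_a: one of the three long panels, loose: 100 (x) by 60 (y) by 30 mm high, about 105 g; origin at the centre of its underside. Its front edge stands 20 mm further forward than the short panel's at the start. Not to be moved.
- long_b: one of the three long panels, loose: 100 (x) by 60 (y) by 30 mm high, about 105 g; origin at the centre of its underside. Its front edge stands 20 mm further forward than the short panel's at the start. Not to be moved.
- long_c: one of the three long panels, loose: 100 (x) by 60 (y) by 30 mm high, about 105 g; origin at the centre of its underside. Its front edge stands 20 mm further forward than the short panel's at the start. Not to be moved.
- frame_small: the smaller tray frame, fixed, left or right of the board: dark rails 8 mm wide, 15 mm high, round an opening of 86 (x) by 66 (y) mm, floor 4 mm thick; origin at the centre of its underside. The panel fits along x either way round, with 3 mm to spare on every side; its top is then 34 mm above the frame's origin. Tape strips on the floor take hold at 7 to 13 N.
- frame_large: the larger tray frame, fixed, on the other side of the board: same make, opening 106 (x) by 66 (y) mm, for a long panel; origin at the centre of its underside. Not used.
- glue_stick: glue stick standing beyond the board, 31 mm across, 100 mm tall, origin under its centre; leave alone
- medium_jar: jar 68 mm across, 75 mm tall, beyond the board; origin under its centre; leave alone
- tape: roll of tape lying flat beyond the board, 90 mm across, 24 mm high; origin under its centre; leave alone
- water_cup: cup 76 mm across, 85 mm tall, beyond the board; origin under its centre; leave alone
- brayer: hand roller lying beyond the board, about 165 mm long; origin under the rubber roll; leave alone
There are look-alikes about, which are no part of the job. Leave any purple look-alike of the short alone.

How it is judged:
On the way, in this order (a step that is already met when the one before it is completed fails the run):
1. the short panel lies flat on the board, wholly clear of the row: its back edge at least 2 mm in front of the long panels' front edges (x of short_top in the frame of board between -0.115 and -0.0275 m and z of short_top in the frame of board below 0.052 m and angle between short_top's own z axis and vertical below 0.06 rad), for 0.2 s.
2. the short panel, seated in the smaller frame, is pressed on its floor with 7 to 13 N for half a second (x of short_top in the frame of frame_small between -0.006 and 0.006 m and y of short_top in the frame of frame_small between -0.006 and 0.006 m and z of short_top in the frame of frame_small below 0.0365 m and contact force between short and frame_small between 7 and 13 N), for 0.5 s.
At the end, for the whole second after the job is handed in: The short panel lies in the smaller tray frame, flat on its floor (top face within 2.5 mm of its seated height, centred within 6 mm each way, tilted less than 0.06 rad), released and at rest; each long panel is within 6 mm of where it lay and every other loose thing within 20 mm (x of short_top in the frame of frame_small between -0.006 and 0.006 m and y of short_top in the frame of frame_small between -0.006 and 0.006 m and z of short_top in the frame of frame_small below 0.0365 m and angle between short_top's own z axis and vertical below 0.06 rad and linear speed of short below 0.02 m/s and distance of each of long_a, long_b, long_c from where it was at the start of the episode below 0.006 m and distance of each of glue_stick, medium_jar, tape, water_cup, brayer from where it was at the start of the episode below 0.02 m); the robot touches nothing.
It fails at once if the short panel is pressed on the board with more than 18 N (contact force between short and board above 18 N).
It fails at once if the short panel is lifted while still in the row instead of being slid out flat (z of short_top in the frame of board between 0.055 and 0.075 m and x of short_top in the frame of board between -0.02 and 0.1 m and y of short_top in the frame of board between -0.12 and 0.12 m).
It fails at once if a long panel is moved by more than 6 mm (distance of any of long_a, long_b, long_c from where it was at the start of the episode above 0.006 m).
It fails at once if the short panel is dropped or forced on the frame with more than 18 N (contact force between short and frame_small above 18 N or contact force between short and frame_large above 18 N).
It fails at once if another loose thing is moved by more than 20 mm (distance of any of glue_stick, medium_jar, tape, water_cup, brayer from where it was at the start of the episode above 0.02 m).
It also fails if it takes over 72 s, if anything falls off the work surface, if the arm or the gripper's body presses on something with over 40 N, if the wrist force passes 120 N, or if a joint passes its speed limit or range.

## Working session

There is one attempt and no reset: what is moved stays moved. The work goes in short steps, Python scripts to look and compute and a tool call to move; the robot and the scene stay as the last step left them, time stands still between calls to the robot, and variables do not carry over. Pictures are saved under pics/ and viewed, at most 10 in all, crops included, and the job is handed in when it is done.

Besides the shell and the picture viewer there is one more tool, called after "Request:" by a JSON object that holds its "api" and its "payload". step_arm: Moves the arm, as the interface text tells. Its arguments: {"type":"object","properties":{"deltas":{"type":"array","items":{"type":"object","properties":{"xyz":{"type":"array","items":{"type":"number"}},"spin":{"type":"number"}}}},"fingers":{"type":"number"}},"required":["deltas"]}

```bash
mkdir -p pics; ls; cat > h.py <<'E'
import numpy as np, cv2
from rig import env
def snap(n,f=None):
    im,d=env.get_image(n); np.savez('/tmp/%s.npz'%n,im=im,d=d)
    if f: cv2.imwrite('pics/'+f,im[:,:,::-1])
    return im,d
def K(n,h=384):
    m=env.camera_model(n); f=h/2/np.tan(np.radians(m['fov_y'])/2); return m,f
def ray(n,u,v):
    m,f=K(n); V=np.array(m['view']); R=V[:3,:3]; c=-R.T@V[:3,3]
    return c,R.T@np.array([(u-m['cx'])/f,-(v-m['cy'])/f,-1])
def onplane(n,u,v,z):
    c,d=ray(n,u,v); return c+d*(z-c[2])/d[2]
def cloud(n,d):
    m,f=K(n); V=np.array(m['view']); R=V[:3,:3]; c=-R.T@V[:3,3]
    v,u=np.mgrid[:d.shape[0],:d.shape[1]]
    P=np.stack([(u-m['cx'])/f*d,-(v-m['cy'])/f*d,-d],-1)
    return P@R+c
E
python3 - <<'E'
from h import *
a,d1=snap('top');b,d2=snap('side')
cv2.imwrite('pics/top1.png',cv2.resize(a[:,:,::-1],(796,597)));cv2.imwrite('pics/side1.png',cv2.resize(b[:,:,::-1],(796,597)))
for n in('top','side'):print(env.camera_model(n))
print(env.tcp_to_tips,env.read_state())
E
```

```text
pics
{'fov_y': 42.73767766274449, 'cx': 265.0059174197277, 'cy': 192.18556936206892, 'view': array([[ 0.01153919, -0.99952768,  0.02848269, -0.03612418],
       [ 0.99729412,  0.01357228,  0.07225123, -0.62765511],
       [-0.07260368,  0.0275719 ,  0.99697969, -1.21455896],
       [ 0.        ,  0.        ,  0.        ,  1.        ]])}
{'fov_y': 51.066425239643905, 'cx': 249.78858918572394, 'cy': 188.2677300329926, 'view': array([[-0.98763689, -0.1567008 , -0.0042708 ,  0.6124401 ],
       [ 0.1123266 , -0.72643821,  0.67798987, -0.09795506],
       [-0.10934403,  0.66912808,  0.73505884, -1.19280655],
       [ 0.        ,  0.        ,  0.        ,  1.        ]])}
0.008 {'t': 0.1, 'qpos': array([-1.33630811e+00,  1.81472104e-01,  1.60790157e+00,  1.08098504e-05,
        1.35376539e+00, -2.06280582e-01]), 'joint_velocities': array([ 0.0011213 , -0.00182535, -0.00262511,  0.00264951, -0.00111126,
       -0.00146646]), 'tau': array([ 8.71544180e-04, -4.34822237e+01, -3.42691934e+01,  7.04560359e-02,
        3.40216595e-02, -4.65005826e-05]), 'tool_pos': array([ 0.24523509, -0.51957437,  0.24590031]), 'tool_rot': array([-3.14008118e+00, -3.27066967e-04,  4.40766220e-01]), 'ft_force': array([ 1.22848763, -0.27057633,  0.36177623]), 'torque': array([0.02603681, 0.00376496, 0.01715985]), 'finger_force': 0.0, 'opening': 0.08817859368340485}
```

View pics/top1.png

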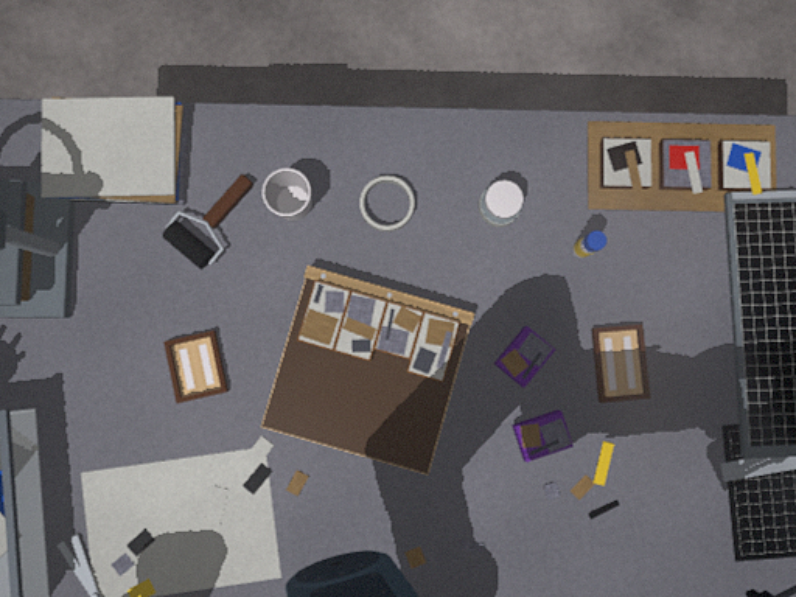

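View pics/side1.png

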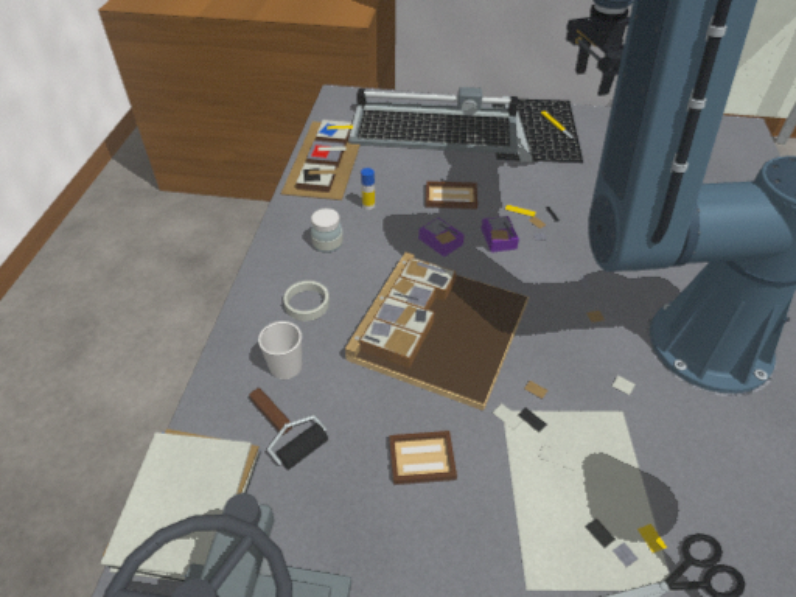

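The top view shows the board at the centre (corners about (307,265), (475,310), (430,472), (263,427)), with the row along its upper edge. The frames are at (197,365) and (621,361), and the purple look-alikes at (525,355) and (543,436). The side view agrees. Next I measure these in the depth cloud and a zoomed crop.

```bash
python3 - <<'E'
from h import *
z=np.load('/tmp/top.npz');im,d=z['im'],z['d'];P=cloud('top',d);Z=P[...,2]
s=np.load('/tmp/side.npz');Ps=cloud('side',s['d'])
print('table z',np.median(Z[150:260,20:40]),np.median(Z[270:290,20:50]))
cv2.imwrite('pics/row.png',cv2.resize(im[165:310,160:315,::-1],(640,599),interpolation=cv2.INTER_CUBIC))
def rect(m,zz,name,n):
    m=m.astype(np.uint8)
    c,_=cv2.findContours(m,cv2.RETR_EXTERNAL,cv2.CHAIN_APPROX_NONE)
    c=max(c,key=cv2.contourArea)[:,0,:].astype(float)
    w=np.array([onplane(n,u,v,zz)[:2] for u,v in c])
    (x,y),(a,b),t=cv2.minAreaRect((w*1000).astype(np.float32))
    print(name,n,'c',round(x,1),round(y,1),'size',round(a,1),round(b,1),'ang',round(t,1),'px',len(c))
win=np.zeros(Z.shape,bool);win[160:310,160:312]=1
# heights: histogram
h,e=np.histogram(Z[win],np.arange(0,.06,.003));print(h)
rect(win&(Z>.012),.018,'board','top')
rect(win&(Z>.040)&(Z<.06),.048,'row','top')
for nm,(u0,u1,v0,v1) in dict(L=(100,152,205,265),R=(375,425,200,262)).items():
    w=np.zeros(Z.shape,bool);w[v0:v1,u0:u1]=1
    hz,_=np.histogram(Z[w],np.arange(-.006,.03,.002));print(nm,hz)
    rect(w&(Z>.009),.015,nm,'top')
for nm,(u0,u1,v0,v1) in dict(L=(245,298,272,315),R=(268,312,112,138)).items():
    w=np.zeros(Z.shape,bool);w[v0:v1,u0:u1]=1
    rect(w&(Ps[...,2]>.009),.015,nm,'side');print(np.percentile(Ps[...,2][w],[50,90,97]))
w=np.zeros(Z.shape,bool);w[155:265,215:345]=1
print('side heights',np.histogram(Ps[...,2][w],np.arange(0,.06,.003))[0])
E
```

```text
table z 0.011160405901054049 -0.0009679251912296793
[3168  571   25  135 1169 3300 2348  439   21    2   53  257  410  217
  582 1632 1231  233   13]
board top c 513.5 41.5 size 284.1 271.1 ang 74.7 px 423
row top c 578.1 23.4 size 241.5 111.7 ang 76.2 px 300
L [179 418 649 545 420 249 109  51  89 149 115  71   8   2   0   0   0]
L top c 514.6 319.6 size 101.7 85.0 ang 13.6 px 140
R [115 342 505 605 476 328 155  47  84 146 153  72  43   2   0   0   0]
R top c 528.0 -373.8 size 121.7 86.5 ang 5.6 px 159
L side c 513.9 324.8 size 101.9 85.6 ang 13.8 px 137
[0.00303116 0.01495861 0.01685041]
R side c 526.8 -364.5 size 119.6 90.0 ang 6.7 px 92
[0.00143919 0.01294028 0.01564928]
side heights [2765  382   99   98  278 1826 1976  263   77   64   69  107  280  116
  124  856  927   82    1]
```

View pics/row.png

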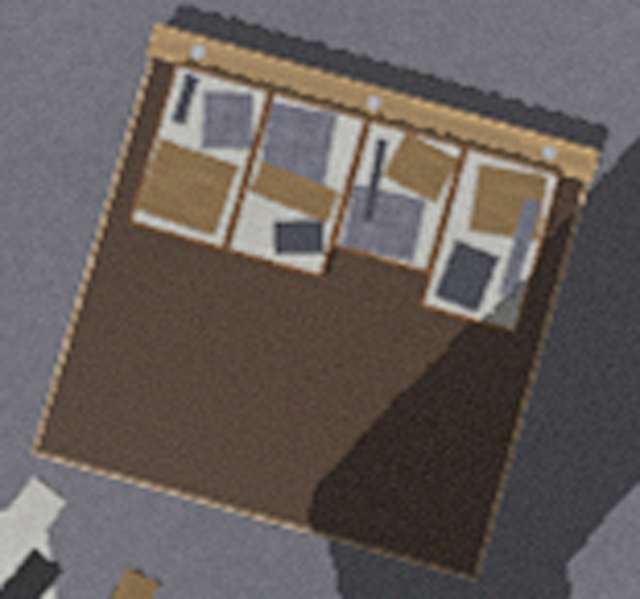

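Short panel: third from the left in the crop, its face spanning (368,122), (460,150), (425,270), (340,248), and set back from its neighbours. The left frame is the smaller one, measuring 102×85 mm outside. I refine both with colour in the two views.

```bash
cat >> h.py <<'E'
def quad(m,zz,name,n):
    c,_=cv2.findContours(m.astype(np.uint8),cv2.RETR_EXTERNAL,cv2.CHAIN_APPROX_NONE)
    c=max(c,key=cv2.contourArea)[:,0,:].astype(float)
    w=np.array([onplane(n,u,v,zz)[:2] for u,v in c])
    (x,y),(a,b),t=cv2.minAreaRect((w*1000).astype(np.float32))
    print(name,n,'c',round(x,1),round(y,1),'size',round(a,1),round(b,1),'ang',round(t,1),'u',c.mean(0).round())
def tri(a,b):
    c1,d1=ray('top',*a);c2,d2=ray('side',*b)
    t=np.linalg.lstsq(np.stack([d1,-d2],1),c2-c1,rcond=None)[0]
    p,q=c1+d1*t[0],c2+d2*t[1];return (p+q)/2,np.linalg.norm(p-q)
def togo(p,yaw_deg):
    """world target (m), yaw -> step_arm numbers (cm along present tool axes, spin deg)"""
    from scipy.spatial.transform import Rotation as R
    s=env.read_state();T=R.from_euler('xyz',s['tool_rot'])
    dx=T.inv().apply(np.array(p)-s['tool_pos'])*100
    sp=-(yaw_deg-np.degrees(s['tool_rot'][2]))
    print('at',s['tool_pos'].round(4),np.degrees(s['tool_rot']).round(1),'xyz',dx.round(2),'spin',round((sp+180)%360-180,1))
E
python3 - <<'E'
from h import *
k=4.129
C=[(368,122),(460,150),(425,270),(340,248)]
w=[onplane('top',160+a/k-.4,165+b/k-.4,.048)*1000 for a,b in C];print(np.round(w,1)[:,:2],np.mean(w,0).round(1))
for n,(u0,u1,v0,v1) in dict(top=(103,152,208,262),side=(246,298,274,315)).items():
    im=np.load('/tmp/%s.npz'%n)['im'];g=im.max(2).astype(int)
    sat=(im[...,0].astype(int)-im[...,2])
    w=np.zeros(g.shape,bool);w[v0:v1,u0:u1]=1
    print(n,[im[y,x].tolist() for y,x in ([(235,108),(235,112),(235,127),(258,128)] if n=='top' else [(295,252),(280,270),(292,272),(310,270)])])
    wood=w&(sat>15)
    quad(cv2.morphologyEx(wood.astype(np.uint8),cv2.MORPH_CLOSE,np.ones((3,3))),.015,'rail',n)
    fl=w&(g>120);fl=cv2.morphologyEx((fl&(im[...,0]>130)).astype(np.uint8),cv2.MORPH_CLOSE,np.ones((5,5)))
    quad(fl,.004,'floor',n)
    c,_=cv2.findContours(cv2.morphologyEx(wood.astype(np.uint8),cv2.MORPH_CLOSE,np.ones((3,3))),cv2.RETR_EXTERNAL,2)
z=np.load('/tmp/side.npz');im=z['im'];b=im[155:265,215:345,::-1]
cv2.imwrite('pics/rowside.png',cv2.resize(b,(650,550),interpolation=cv2.INTER_CUBIC))
togo((.578,-.007,.12),-15.3)
E
```

```text
[[620.9  12.6]
 [604.8 -42.6]
 [533.  -22.5]
 [545.5  28.2]] [576.   -6.1  48. ]
top [[104, 96, 101], [64, 52, 43], [198, 169, 132], [119, 117, 126]]
rail top c 515.7 319.9 size 101.7 83.5 ang 13.9 u [125. 236.]
floor top c 516.8 320.6 size 83.9 61.2 ang 13.4 u [126. 235.]
side [[98, 72, 58], [99, 70, 52], [205, 176, 123], [103, 92, 90]]
rail side c 513.2 325.7 size 102.7 88.7 ang 13.6 u [271. 294.]
floor side c 515.3 319.8 size 84.7 62.1 ang 13.4 u [271. 294.]
at [ 0.2452 -0.5196  0.2459] [-179.9   -0.    25.3] xyz [ 51.96 -32.14  12.66] spin 40.6
```

View pics/rowside.png

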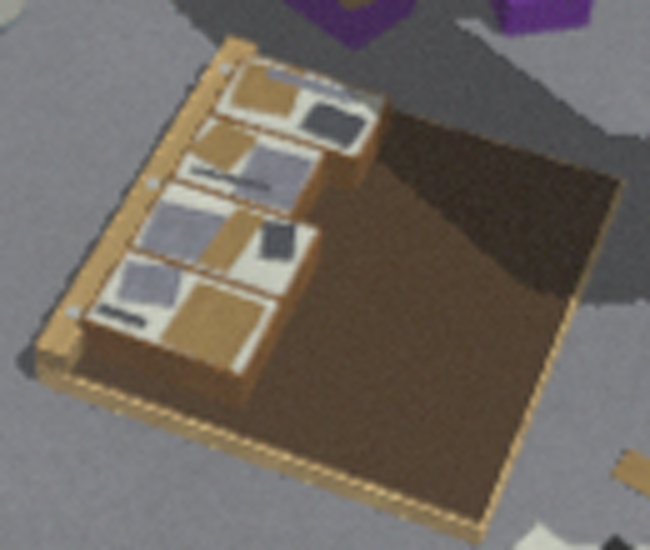

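The side crop shows the short panel second from the top, with its face corners at (210,117), (328,150), (293,215) and (183,182). I triangulate its height and make the approach.

```bash
python3 - <<'E'
from h import *
k=4.129
C=[(368,122),(460,150),(425,270),(340,248)]
S=[(183,182),(210,117),(328,150),(293,215)]
for a,b in zip(C,S):
    p,e=tri((160+a[0]/k-.4,165+a[1]/k-.4),(215+b[0]/5-.4,155+b[1]/5-.4));print(p.round(4),round(e,4))
# frame rail top: z from floor centre both views
E
```

```text
[0.6174 0.0123 0.0437] 0.0075
[ 0.6051 -0.0427  0.0457] 0.0002
[ 0.5312 -0.0226  0.049 ] 0.0038
[0.545  0.0283 0.0434] 0.0009
```

Request:
{"api": "step_arm", "payload": {"deltas": [{"xyz":[26,-16,6.3],"spin":20},{"xyz":[26,-16,6.3],"spin":20},{"xyz":[26,-16,6.3],"spin":20},{"xyz":[26,-16,6.3],"spin":20},{"xyz":[51.9,-32.1,12.6],"spin":40.6},{"xyz":[51.9,-32.1,12.6],"spin":40.6},{"xyz":[51.9,-32.1,12.6],"spin":40.6},{"xyz":[51.9,-32.1,12.6],"spin":40.6},{"xyz":[51.9,-32.1,12.6],"spin":40.6},{"xyz":[51.9,-32.1,12.6],"spin":40.6},{"xyz":[51.9,-32.1,12.6],"spin":40.6},{"xyz":[51.9,-32.1,12.6],"spin":40.6},{"xyz":[51.9,-32.1,12.6],"spin":40.6},{"xyz":[51.9,-32.1,12.6],"spin":40.6}], "fingers": 0}}

```text
t: 1.85
tool_pos: [0.5776, -0.0098, 0.1212]
tool_rot: [3.141, -0.001, -0.27]
ft_force: [0.2, 1.1, 0.5]
opening: 0.0003
finger_force: 0.0
```

Request:
{"api": "step_arm", "payload": {"deltas": [{"xyz":[0,-0.3,4.5],"spin":0},{"xyz":[0,-0.3,5.5],"spin":0},{"xyz":[0,-0.3,5.9],"spin":0},{"xyz":[0,-0.3,5.95],"spin":0},{"xyz":[0,-0.3,6.0],"spin":0}]}}

```text
t: 2.48
tool_pos: [0.5795, -0.0057, 0.062]
tool_rot: [-3.141, -0.002, -0.268]
ft_force: [0.6, -0.3, 0.2]
opening: 0.0003
finger_force: 0.0
```

Request:
{"api": "step_arm", "payload": {"deltas": [{"xyz":[0,0,0.06]},{"xyz":[0,0,0.12]},{"xyz":[0,0,0.18]},{"xyz":[0,0,0.24]},{"xyz":[0,0,0.3]},{"xyz":[0,0,0.3]}]}}

```text
schema error: expected keys xyz, spin
```

Request:
{"api": "step_arm", "payload": {"deltas": [{"xyz":[0,0,0.06],"spin":0},{"xyz":[0,0,0.12],"spin":0},{"xyz":[0,0,0.18],"spin":0},{"xyz":[0,0,0.24],"spin":0},{"xyz":[0,0,0.3],"spin":0},{"xyz":[0,0,0.3],"spin":0}]}}

```text
t: 3.22
tool_pos: [0.5785, -0.0054, 0.0576]
tool_rot: [-3.142, 0.0, -0.268]
ft_force: [0.6, -0.1, 0.0]
opening: 0.0004
finger_force: 0.0
```

Request:
{"api": "step_arm", "payload": {"deltas": [{"xyz":[0,0,0.03],"spin":0},{"xyz":[0,0,0.06],"spin":0},{"xyz":[0,0,0.06],"spin":0}]}}

```text
t: 3.6
tool_pos: [0.5786, -0.0054, 0.0571]
tool_rot: [-3.142, 0.0, -0.268]
ft_force: [0.2, 0.6, 0.7]
opening: 0.0003
finger_force: 0.0
```

Request:
{"api": "step_arm", "payload": {"deltas": [{"xyz":[0,0,0.03],"spin":0},{"xyz":[0,0,0.06],"spin":0},{"xyz":[0,0,0.06],"spin":0}]}}

```text
t: 3.98
tool_pos: [0.5786, -0.0054, 0.0565]
tool_rot: [-3.142, 0.0, -0.268]
ft_force: [0.4, -0.0, -0.2]
opening: 0.0003
finger_force: 0.0
```

Request:
{"api": "step_arm", "payload": {"deltas": [{"xyz":[0,0,0.03],"spin":0},{"xyz":[0,0,0.05],"spin":0},{"xyz":[0,0,0.05],"spin":0}]}}

```text
t: 4.35
tool_pos: [0.5788, -0.0054, 0.0564]
tool_rot: [-3.142, -0.0, -0.268]
ft_force: [-2.7, 0.0, 4.8]
opening: 0.0006
finger_force: 2.7
```

Request:
{"api": "step_arm", "payload": {"deltas": [{"xyz":[0,0,0.01],"spin":0},{"xyz":[-0.1,0,0.01],"spin":0},{"xyz":[-0.3,0,0.01],"spin":0},{"xyz":[-0.6,0,0.01],"spin":0},{"xyz":[-0.9,0,0.01],"spin":0},{"xyz":[-1.2,0,0.01],"spin":0}]}}

```text
t: 5.1
tool_pos: [0.5675, -0.0024, 0.0564]
tool_rot: [-3.141, -0.002, -0.268]
ft_force: [1.2, -0.5, 5.1]
opening: 0.0006
finger_force: 2.6
```

Request:
{"api": "step_arm", "payload": {"deltas": [{"xyz":[-0.3,0,0.005],"spin":0},{"xyz":[-0.6,0,0.005],"spin":0},{"xyz":[-0.9,0,0.005],"spin":0},{"xyz":[-1.2,0,0.005],"spin":0},{"xyz":[-1.5,0,0.005],"spin":0},{"xyz":[-1.8,0,0.005],"spin":0},{"xyz":[-1.8,0,0.005],"spin":0}]}}

```text
t: 5.98
tool_pos: [0.5499, 0.0025, 0.0564]
tool_rot: [-3.142, -0.001, -0.268]
ft_force: [1.1, 0.7, 7.4]
opening: 0.0007
finger_force: 3.4
```

```bash
python3 - <<'E'
from h import *
b,_=snap('side');cv2.imwrite('pics/s2.png',cv2.resize(b[130:290,190:370,::-1],(675,600),interpolation=cv2.INTER_CUBIC))
E
```

```text
(no output)
```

View pics/s2.png

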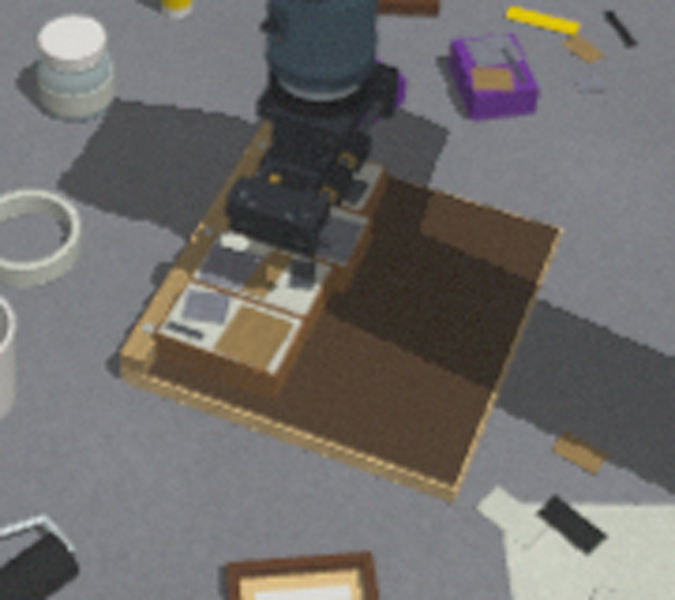

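The picture shows the short panel sliding: its front edge at about (360,240) now stands forward of its near neighbour's at (325,300), and the long panels look unmoved. I keep going.

Request:
{"api": "step_arm", "payload": {"deltas": [{"xyz":[-0.3,0,0],"spin":0},{"xyz":[-0.7,0,0],"spin":0},{"xyz":[-1.1,0,0],"spin":0},{"xyz":[-1.5,0,0],"spin":0},{"xyz":[-1.9,0,0],"spin":0},{"xyz":[-2.3,0,0],"spin":0},{"xyz":[-2.7,0,0],"spin":0},{"xyz":[-3.0,0,0],"spin":0}]}}

```text
t: 7.02
tool_pos: [0.5213, 0.0104, 0.0564]
tool_rot: [-3.141, -0.002, -0.268]
ft_force: [2.1, -0.9, 4.8]
opening: 0.0004
finger_force: 2.8
```

Request:
{"api": "step_arm", "payload": {"deltas": [{"xyz":[-0.3,0,0],"spin":0},{"xyz":[-0.7,0,0],"spin":0},{"xyz":[-1.1,0,0],"spin":0},{"xyz":[-1.5,0,0],"spin":0},{"xyz":[-1.9,0,0],"spin":0},{"xyz":[-2.3,0,0],"spin":0},{"xyz":[-2.7,0,0],"spin":0},{"xyz":[-3.0,0,0],"spin":0}]}}

```text
t: 8.02
tool_pos: [0.4923, 0.0183, 0.0564]
tool_rot: [-3.141, -0.002, -0.268]
ft_force: [2.7, 0.3, 6.3]
opening: 0.0003
finger_force: 2.8
```

Request:
{"api": "step_arm", "payload": {"deltas": [{"xyz":[-0.3,0,0],"spin":0},{"xyz":[-0.7,0,0],"spin":0},{"xyz":[-1.1,0,0],"spin":0},{"xyz":[-1.5,0,0],"spin":0},{"xyz":[-1.9,0,0],"spin":0},{"xyz":[-2.3,0,0],"spin":0},{"xyz":[-2.7,0,0],"spin":0},{"xyz":[-3.1,0,0],"spin":0},{"xyz":[-3.2,0,0],"spin":0},{"xyz":[-3.2,0,-0.05],"spin":0},{"xyz":[-3.2,0,-0.3],"spin":0}]}}

```text
t: 9.4
tool_pos: [0.4598, 0.0271, 0.0583]
tool_rot: [3.141, 0.002, -0.268]
ft_force: [0.2, -0.5, -0.6]
opening: 0.0003
finger_force: 0.0
```

Request:
{"api": "step_arm", "payload": {"deltas": [{"xyz":[0,0,-2],"spin":0},{"xyz":[-8,0,-7],"spin":0},{"xyz":[-14,0,-9],"spin":0},{"xyz":[-14,0,-9],"spin":0},{"xyz":[-14,0,-9],"spin":0}], "fingers": 1}}

```text
t: 10.02
tool_pos: [0.3248, 0.0644, 0.1491]
tool_rot: [-3.141, -0.001, -0.267]
ft_force: [0.9, -0.2, -0.1]
opening: 0.0479
finger_force: 0.0
```

```bash
python3 - <<'E'
from h import *
a,_=snap('top');b,_=snap('side');
x=cv2.resize(a[165:315,160:315,::-1],(400,387),interpolation=cv2.INTER_CUBIC)
y=cv2.resize(b[140:280,200:345,::-1],(400,387),interpolation=cv2.INTER_CUBIC)
cv2.imwrite('pics/s3.png',np.hstack([x,y]))
print(env.read_state()['tool_pos'])
E
```

```text
[0.32643553 0.06379826 0.14885666]
```

View pics/s3.png

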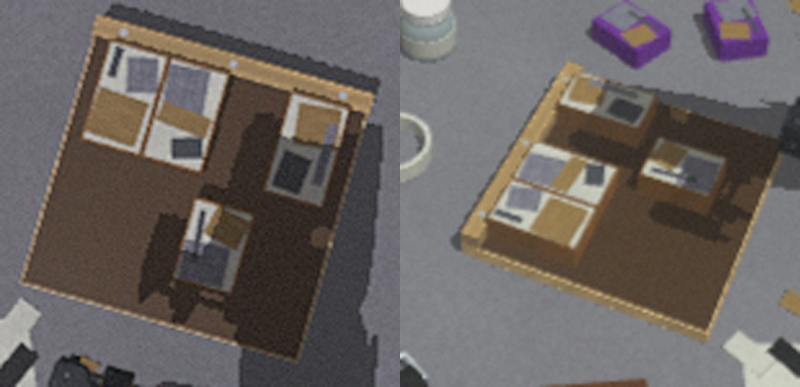

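The short panel now lies clear of the row. Its face corners in the top crop are (197,198), (252,211), (237,293) and (177,277), and the neighbours look unmoved. I measure its pose for the grasp.

```bash
python3 - <<'E'
from h import *
C=[(197,198),(252,211),(237,293),(177,277)];S=[(640,173),(665,138),(725,155),(712,193)]
k=2.581;q=400/145
w=np.array([onplane('top',160+a/k-.4,165+b/k-.4,.048)*1000 for a,b in C]);print(w.round(1)[:,:2].tolist(),w.mean(0).round(1))
w2=np.array([onplane('side',200+(a-400)/q-.4,140+b/q-.4,.048)*1000 for a,b in S]);print(w2.round(1)[:,:2].tolist(),w2.mean(0).round(1))
# mask from depth
d=np.load('/tmp/top.npz')['d'];Z=cloud('top',d)[...,2];m=np.zeros(Z.shape,bool);m[238:282,225:262]=1
quad(m&(Z>.034)&(Z<.06),.048,'short','top')
d=np.load('/tmp/side.npz')['d'];Z=cloud('side',d)[...,2];m=np.zeros(Z.shape,bool);m[188:218,284:320]=1
quad(m&(Z>.040)&(Z<.06),.048,'short','side')
E
```

```text
[[504.6, 42.3], [492.9, -10.0], [415.7, 3.2], [430.1, 60.0]] [460.8  23.9  48. ]
[[503.1, 44.6], [480.9, -10.0], [414.8, 5.0], [425.9, 60.7]] [456.2  25.1  48. ]
short top c 459.3 25.0 size 59.7 79.9 ang 74.7 u [243. 260.]
short side c 459.1 32.0 size 66.2 80.6 ang 74.7 u [302. 201.]
```

Request:
{"api": "step_arm", "payload": {"deltas": [{"xyz":[6,0.1,0],"spin":0},{"xyz":[12,0.2,2],"spin":0},{"xyz":[13.95,0.2,5],"spin":0},{"xyz":[13.95,0.2,7],"spin":0},{"xyz":[13.95,0.2,8.5],"spin":0},{"xyz":[13.95,0.2,9.8],"spin":0},{"xyz":[13.95,0.2,10.5],"spin":0},{"xyz":[13.95,0.2,10.8],"spin":0},{"xyz":[13.95,0.2,10.8],"spin":0}], "fingers": 1}}

```text
t: 11.25
tool_pos: [0.4602, 0.0251, 0.0412]
tool_rot: [-3.142, -0.001, -0.268]
ft_force: [1.0, -1.1, -0.8]
opening: 0.0883
finger_force: 0.0
```

Request:
{"api": "step_arm", "payload": {"deltas": [{"xyz":[0,0,0],"spin":0},{"xyz":[0,0,0],"spin":0},{"xyz":[0,0,0],"spin":0},{"xyz":[0,0,0],"spin":0},{"xyz":[0,0,0],"spin":0},{"xyz":[0,0,0],"spin":0},{"xyz":[0,0,0],"spin":0},{"xyz":[0,0,0],"spin":0}], "fingers": 0}}

```text
t: 12.25
tool_pos: [0.4601, 0.0251, 0.0411]
tool_rot: [-3.142, -0.0, -0.268]
ft_force: [-1.1, 0.2, 5.2]
opening: 0.0593
finger_force: 30.0
```

Request:
{"api": "step_arm", "payload": {"deltas": [{"xyz":[0,0,-0.5],"spin":0},{"xyz":[0,0,-1.5],"spin":0},{"xyz":[0,0,-3.5],"spin":0},{"xyz":[0,0,-6],"spin":0},{"xyz":[0,0,-7],"spin":0},{"xyz":[0,0,-7],"spin":0}], "fingers": 0}}

```text
t: 13.0
tool_pos: [0.4604, 0.025, 0.1115]
tool_rot: [-3.141, -0.002, -0.268]
ft_force: [-0.1, -0.1, -0.7]
opening: 0.0596
finger_force: 30.0
```

```bash
python3 - <<'E'
from h import *
togo((.5155,.320,.11),13.5); print(env.read_state()['opening'])
E
```

```text
at [0.4604 0.025  0.1115] [-1.80e+02 -1.00e-01 -1.53e+01] xyz [ -2.49 -29.91   0.15] spin -28.8
0.05961758677769766
```

Request:
{"api": "step_arm", "payload": {"deltas": [{"xyz":[-0.3,-3,0],"spin":-3},{"xyz":[-0.6,-8,0],"spin":-8},{"xyz":[-1.1,-13,0],"spin":-13},{"xyz":[-1.5,-18,0],"spin":-18},{"xyz":[-1.9,-23,0],"spin":-23},{"xyz":[-2.3,-27,0],"spin":-27},{"xyz":[-2.45,-29,0],"spin":-28.5},{"xyz":[-2.5,-29.9,0],"spin":-28.8},{"xyz":[-2.5,-29.9,0.5],"spin":-28.8},{"xyz":[-2.5,-29.9,2],"spin":-28.8},{"xyz":[-2.5,-29.9,4],"spin":-28.8},{"xyz":[-2.5,-29.9,5.0],"spin":-28.8},{"xyz":[-2.5,-29.9,5.5],"spin":-28.8},{"xyz":[-2.5,-29.9,5.5],"spin":-28.8}]}}

```text
t: 14.75
tool_pos: [0.5148, 0.3199, 0.0555]
tool_rot: [3.142, 0.001, 0.235]
ft_force: [0.2, -0.7, -0.7]
opening: 0.0594
finger_force: 30.0
```

```bash
python3 - <<'E'
from h import *
a,_=snap('top');b,_=snap('side')
x=cv2.resize(a[200:270,95:165,::-1],(400,400),interpolation=cv2.INTER_CUBIC)
y=cv2.resize(b[255:325,235:305,::-1],(400,400),interpolation=cv2.INTER_CUBIC)
cv2.imwrite('pics/s4.png',np.hstack([x,y]));print(env.read_state()['tool_pos'],env.read_state()['tool_rot'])
E
```

```text
[0.51532986 0.3202328  0.05634242] [-3.14144928e+00 -9.04428170e-04  2.34864752e-01]
```

View pics/s4.png

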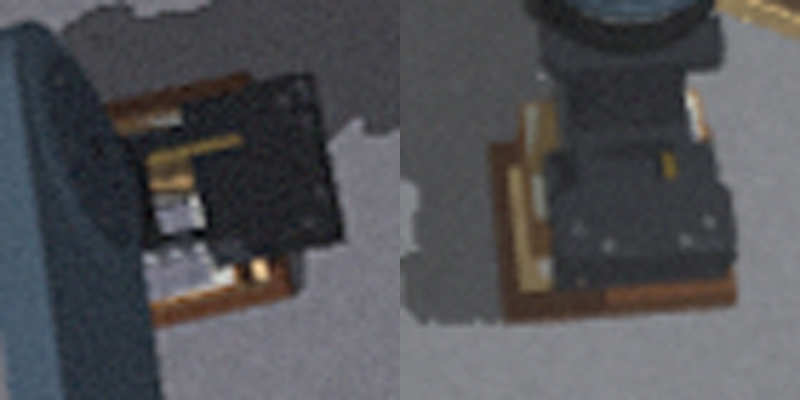

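The arm hides most of the view. Brown rails show evenly along the outer edges, at left-pane (240,300) and right-pane (620,300), with nothing amiss. I lower by force.

Request:
{"api": "step_arm", "payload": {"deltas": [{"xyz":[0.05,0,0.5],"spin":0},{"xyz":[0.05,0,1.0],"spin":0},{"xyz":[0.05,0,1.4],"spin":0},{"xyz":[0.05,0,1.5],"spin":0},{"xyz":[0.05,0,1.57],"spin":0},{"xyz":[0.05,0,1.64],"spin":0},{"xyz":[0.05,0,1.71],"spin":0},{"xyz":[0.05,0,1.78],"spin":0},{"xyz":[0.05,0,1.85],"spin":0},{"xyz":[0.05,0,1.9],"spin":0},{"xyz":[0.05,0,1.9],"spin":0}]}}

```text
t: 16.23
tool_pos: [0.5153, 0.3201, 0.0368]
tool_rot: [-3.142, 0.0, 0.235]
ft_force: [0.1, 1.1, -0.4]
opening: 0.0595
finger_force: 30.0
```

Request:
{"api": "step_arm", "payload": {"deltas": [{"xyz":[0,0,0.06],"spin":0},{"xyz":[0,0,0.12],"spin":0},{"xyz":[0,0,0.18],"spin":0},{"xyz":[0,0,0.18],"spin":0}]}}

```text
t: 16.73
tool_pos: [0.5154, 0.3201, 0.035]
tool_rot: [3.142, 0.0, 0.235]
ft_force: [0.1, -0.7, -0.5]
opening: 0.0599
finger_force: 30.0
```

Request:
{"api": "step_arm", "payload": {"deltas": [{"xyz":[0,0,0.06],"spin":0},{"xyz":[0,0,0.12],"spin":0},{"xyz":[0,0,0.18],"spin":0},{"xyz":[0,0,0.24],"spin":0},{"xyz":[0,0,0.24],"spin":0}]}}

```text
t: 17.35
tool_pos: [0.5153, 0.3201, 0.0326]
tool_rot: [3.142, 0.0, 0.235]
ft_force: [-0.4, -0.2, -1.0]
opening: 0.0595
finger_force: 30.0
```

Request:
{"api": "step_arm", "payload": {"deltas": [{"xyz":[0,0,0.06],"spin":0},{"xyz":[0,0,0.12],"spin":0},{"xyz":[0,0,0.18],"spin":0},{"xyz":[0,0,0.24],"spin":0},{"xyz":[0,0,0.3],"spin":0},{"xyz":[0,0,0.36],"spin":0},{"xyz":[0,0,0.42],"spin":0},{"xyz":[0,0,0.45],"spin":0},{"xyz":[0,0,0.45],"spin":0}]}}

```text
t: 18.48
tool_pos: [0.5154, 0.3202, 0.0281]
tool_rot: [-3.142, 0.0, 0.235]
ft_force: [-0.6, -0.1, -1.5]
opening: 0.0597
finger_force: 30.0
```

Request:
{"api": "step_arm", "payload": {"deltas": [{"xyz":[0,0,0.03],"spin":0},{"xyz":[0,0,0.05],"spin":0},{"xyz":[0,0,0.05],"spin":0}]}}

```text
t: 18.85
tool_pos: [0.5154, 0.3202, 0.0277]
tool_rot: [3.142, -0.0, 0.235]
ft_force: [-0.6, 0.4, -2.0]
opening: 0.0598
finger_force: 30.0
```

Request:
{"api": "step_arm", "payload": {"deltas": [{"xyz":[0,0,0.03],"spin":0},{"xyz":[0,0,0.05],"spin":0},{"xyz":[0,0,0.05],"spin":0}]}}

```text
t: 19.23
tool_pos: [0.5154, 0.3202, 0.0272]
tool_rot: [3.142, -0.0, 0.235]
ft_force: [0.3, 0.8, -1.8]
opening: 0.0597
finger_force: 30.0
```

Request:
{"api": "step_arm", "payload": {"deltas": [{"xyz":[0,0,0.02],"spin":0},{"xyz":[0,0,0.04],"spin":0},{"xyz":[0,0,0.04],"spin":0}]}}

```text
t: 19.6
tool_pos: [0.5155, 0.3202, 0.0272]
tool_rot: [-3.142, -0.0, 0.235]
ft_force: [-1.8, -1.1, 4.8]
opening: 0.0595
finger_force: 30.0
```

Request:
{"api": "step_arm", "payload": {"deltas": [{"xyz":[0,0,0],"spin":0},{"xyz":[0,0,0],"spin":0},{"xyz":[0,0,0],"spin":0},{"xyz":[0,0,0],"spin":0},{"xyz":[0,0,-1],"spin":0},{"xyz":[0,0,-4],"spin":0},{"xyz":[0,0,-10],"spin":0},{"xyz":[0,0,-15],"spin":0},{"xyz":[-10,0,-16],"spin":0},{"xyz":[-18,0,-16],"spin":0},{"xyz":[-18,0,-16],"spin":0},{"xyz":[-18,0,-16],"spin":0},{"xyz":[-18,0,-16],"spin":0}], "fingers": 1}}

```text
t: 21.22
tool_pos: [0.3415, 0.2787, 0.188]
tool_rot: [-3.141, -0.003, 0.235]
ft_force: [0.7, 0.0, -0.1]
opening: 0.088
finger_force: 0.0
```

```bash
python3 - <<'E'
from h import *
a,d=snap('top');b,_=snap('side')
x=cv2.resize(a[200:270,95:165,::-1],(400,400),interpolation=cv2.INTER_CUBIC)
y=cv2.resize(b[255:325,235:305,::-1],(400,400),interpolation=cv2.INTER_CUBIC)
cv2.imwrite('pics/s5.png',np.hstack([x,y]));Z=cloud('top',d)[...,2];m=np.zeros(Z.shape,bool);m[205:265,103:152]=1
quad(m&(Z>.024)&(Z<.05),.034,'short','top')
togo((.5155,.3202,.06),13.5)
E
```

```text
short top c 514.2 315.6 size 79.8 61.7 ang 13.2 u [125. 236.]
at [0.3419 0.2787 0.1875] [-1.80e+02 -1.00e-01  1.34e+01] xyz [17.82 -0.   12.79] spin -0.1
```

View pics/s5.png

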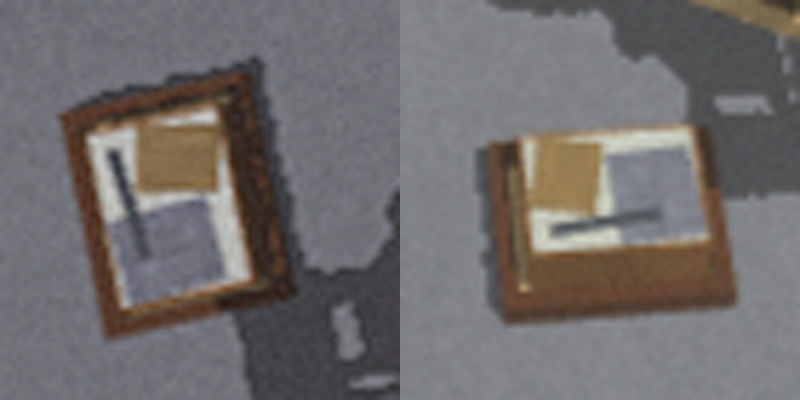

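The panel is seated in the frame, face corners at (88,135), (228,107), (250,280) and (120,305) in the left pane, with rails all round. I press its centre with closed fingers.

Request:
{"api": "step_arm", "payload": {"deltas": [{"xyz":[6,0,0],"spin":0},{"xyz":[12,0,2],"spin":0},{"xyz":[17,0,5],"spin":0},{"xyz":[17.85,0,9],"spin":0},{"xyz":[17.85,0,12],"spin":0},{"xyz":[17.85,0,13.5],"spin":0},{"xyz":[17.85,0,13.9],"spin":0},{"xyz":[17.85,0,14.0],"spin":0},{"xyz":[17.85,0,14.0],"spin":0}], "fingers": 0}}

```text
t: 22.45
tool_pos: [0.5149, 0.3203, 0.0482]
tool_rot: [-3.141, -0.002, 0.235]
ft_force: [-0.5, 0.1, -0.1]
opening: 0.001
finger_force: 0.0
```

Request:
{"api": "step_arm", "payload": {"deltas": [{"xyz":[0,0,0.06],"spin":0},{"xyz":[0,0,0.12],"spin":0},{"xyz":[0,0,0.18],"spin":0},{"xyz":[0,0,0.24],"spin":0},{"xyz":[0,0,0.3],"spin":0},{"xyz":[0,0,0.36],"spin":0},{"xyz":[0,0,0.42],"spin":0},{"xyz":[0,0,0.47],"spin":0},{"xyz":[0,0,0.47],"spin":0}]}}

```text
t: 23.58
tool_pos: [0.514, 0.3198, 0.0425]
tool_rot: [3.142, 0.0, 0.235]
ft_force: [-1.5, -0.5, 5.1]
opening: 0.0006
finger_force: 2.4
```

Request:
{"api": "step_arm", "payload": {"deltas": [{"xyz":[0,0,0.03],"spin":0},{"xyz":[0,0,0.05],"spin":0},{"xyz":[0,0,0.05],"spin":0}]}}

```text
t: 23.95
tool_pos: [0.514, 0.3198, 0.0424]
tool_rot: [3.141, 0.0, 0.235]
ft_force: [-4.5, -1.3, 8.7]
opening: 0.0004
finger_force: 4.4
```

Request:
{"api": "step_arm", "payload": {"deltas": [{"xyz":[0,0,0],"spin":0},{"xyz":[0,0,0],"spin":0},{"xyz":[0,0,0],"spin":0},{"xyz":[0,0,0],"spin":0},{"xyz":[0,0,0],"spin":0},{"xyz":[0,0,0],"spin":0},{"xyz":[0,0,0],"spin":0},{"xyz":[0,0,0],"spin":0},{"xyz":[0,0,0],"spin":0},{"xyz":[0,0,0],"spin":0}]}}

```text
t: 25.2
tool_pos: [0.514, 0.3198, 0.0425]
tool_rot: [3.141, -0.0, 0.235]
ft_force: [-3.4, -2.2, 9.4]
opening: 0.0003
finger_force: 4.4
```

Request:
{"api": "step_arm", "payload": {"deltas": [{"xyz":[-0.02,0,0.0],"spin":0},{"xyz":[-0.03,0,0.0],"spin":0},{"xyz":[-0.03,0,0],"spin":0},{"xyz":[-0.03,0,0],"spin":0},{"xyz":[-0.03,0,0],"spin":0},{"xyz":[-0.03,0,0],"spin":0},{"xyz":[-0.03,0,0],"spin":0},{"xyz":[-0.03,0,0],"spin":0},{"xyz":[-0.03,0,0],"spin":0}]}}

```text
t: 26.32
tool_pos: [0.514, 0.3198, 0.0425]
tool_rot: [3.142, -0.001, 0.235]
ft_force: [-2.3, -2.4, 7.9]
opening: 0.0
finger_force: 3.9
```

Request:
{"api": "step_arm", "payload": {"deltas": [{"xyz":[-0.03,0,-0.1],"spin":0},{"xyz":[-0.03,0,-0.5],"spin":0},{"xyz":[-0.03,0,-3],"spin":0},{"xyz":[-0.03,0,-8],"spin":0},{"xyz":[-8,0,-12],"spin":0},{"xyz":[-17,0,-14],"spin":0},{"xyz":[-17,0,-14],"spin":0},{"xyz":[-17,0,-14],"spin":0},{"xyz":[-17,0,-14],"spin":0}]}}

```text
t: 27.45
tool_pos: [0.3493, 0.2805, 0.1821]
tool_rot: [-3.141, -0.002, 0.235]
ft_force: [0.0, 0.4, -0.6]
opening: 0.0004
finger_force: 0.0
```

```bash
python3 - <<'E'
from h import *
a,d=snap('top');b,_=snap('side')
x=cv2.resize(a[190:275,85:170,::-1],(400,400),interpolation=cv2.INTER_CUBIC)
y=cv2.resize(a[165:315,160:310,::-1],(400,400),interpolation=cv2.INTER_CUBIC)
cv2.imwrite('pics/s6.png',np.hstack([x,y]))
E
```

```text
(no output)
```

View pics/s6.png

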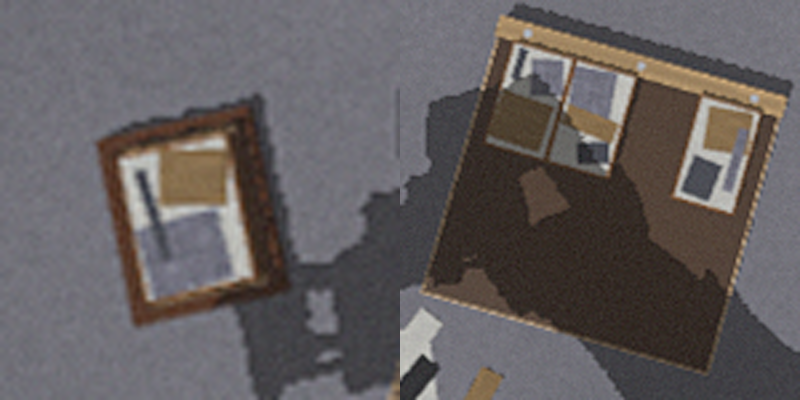

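The panel lies flat inside the frame (left pane, centre about (190,215)), the long panels are in place, and the arm is clear. I hand it in.

```bash
python3 -c "
from rig import env
print(env.close_job())"
```

```text
the job is handed in; nothing more can be done
None
```

The short panel was slid clear of the row, lowered into the smaller frame, pressed with about 8–9 N for over two seconds and released; the long panels look unmoved in the last picture, and the job is handed in with no verdict returned.

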